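# Refit the knob on the control box and hold it pressed

## Task

Pull open the drawer of the small grey cabinet, take out the black knob and turn it so that its D-shaped bore matches the flat of the spindle on the control box (nose over the flat), then push it fully home on the spindle. Keep hold of the knob and press it, and with it the spring-loaded spindle, down into the box; finish while still holding it pressed, do not let go. Leave the pliers, tape measure and screwdriver where they lie.

Things in the scene. Friction and masses are not known exactly. Their poses are not given: they have to be found in the camera images.
- cabinet: Small grey steel parts cabinet, 220 deep x 240 wide x 90 mm high, one drawer, fixed on the bench, front roughly toward the robot. Origin: centre of its underside; x points from front to back. Inside the drawer: floor 22 mm above the bench, 198 mm wide, 175 mm deep; side walls up to 68 mm, drawer front up to 77 mm above the bench.
- cabinet_drawer0 (a joint): Travel of the cabinet's drawer, m: 0 = shut, grows as it is pulled straight out along the cabinet's -x; stop at 0.150. It starts shut or up to 0.010 open, runs freely (friction about 1 N, damped) and stays where it is left. Out by 0.13, it leaves the knob at least 40 mm clear on every side at the height of its grip.
- cabinet_drawer0_handle (a point): Middle of the drawer's bar handle: level round steel bar 11 mm thick, 120 mm long, its centre 35 mm in front of the drawer front (29 mm gap behind it) and 52 mm above the bench; the cabinet's top is 38 mm higher. x points into the cabinet (pull along -x), y along the bar, z up. Moves with the drawer.
- knob: Black knob, upright in one half of the drawer, 42 mm high, 60 g: round skirt 52 mm wide, 20 mm high; on it a bar grip 18 wide, 42 long, 22 mm high, sides parallel from x -18 to +13 mm, then narrowing to a nose with a white line. Origin: centre of underside, on the bore axis. x along the bar to the nose (starts within 46 degrees of cabinet x), y across it, z up.
- bore_end (a point): Centre of the closed end of the D-shaped blind bore in the knob's underside, 16 mm above the knob's origin, same axes. Bore: 16 mm deep, round 19.6 mm in diameter with one flat 3.8 mm from the axis on the +x (nose) side. Fully home, this point meets the spindle's tip.
- spindle_tip (a point): Centre of the top end of the steel D-spindle upright in the control box: 18 mm in diameter, one flat 3 mm from the axis, chamfered 1.2 mm at the top, 28 mm out of the panel, tip 83 mm above the bench when not pressed. x points out of the flat side, z up. It cannot turn: the knob goes on only with its x the same way as this x, within about 5 degrees. A nut 4 mm high surrounds its foot.
- spindle (a joint): Push travel of the spindle down into the control box, m: 0 = out (at rest), 0.006 = fully pressed. A spring pushes it back out: about 3 N to start it, 9 N when fully in.
- control_box: Control box that carries the spindle: grey housing with aluminium top, 120 x 150 x 55 mm, fixed on the bench. Origin: centre of its underside; axes as the spindle's.
- collar: Flat steel ring, 54 mm across and 10 mm high, lying in the other half of the drawer. Not needed.
- pliers: Pliers with red handles, 170 x 63 x 12 mm, lying near the bench's front edge. Bystander. Origin: centre of the underside.
- tape_measure: Yellow pocket tape measure, 37 x 81 x 62 mm, standing on the bench to the right of the cabinet. Bystander. Origin: centre of the underside.
- screwdriver: Blue-handled screwdriver, 166 x 24 x 24 mm, lying on the bench left of the control box (not the ones at the back). Bystander. Origin: centre of the underside.
Things that resemble listed ones, but are neither listed nor needed, are in the scene too. Of the things that look like the control_box, the larger one is meant.

How it is judged:
On the way, in this order (a step that is already met when the one before it is completed fails the run):
1. the drawer is pulled open by more than 60 mm (value of joint cabinet_drawer0 above 0.06 m), for 0.1 s.
2. the knob is lifted clear of the drawer, held by the fingers (height (world z) of knob above 0.06 m and contact force between the fingers and knob above 0.5 N), for 0.1 s.
3. the knob is fully home on the spindle (distance between bore_end and spindle_tip below 0.003 m and angle between the z axis of bore_end and the z axis of spindle_tip, either way round below 0.12 rad and angle between the x axis of bore_end and the x axis of spindle_tip, either way round below 0.3 rad), for 0.1 s.
At the end, for the whole second after the job is handed in: The knob is fully home on the D-spindle (bore end within 3 mm of the spindle tip, axes within 0.12 rad, flats within 0.3 rad), the fingers still hold it (more than 1 N) and keep the spindle pressed in by more than 3 mm of its 6 mm, through the last second (all of step 3 and value of joint spindle above 0.003 m and contact force between the fingers and knob above 1 N); the arm keeps its last pose, push and grip.
It fails at once if the pliers is moved by more than 30 mm (distance of pliers from where it was at the start of the episode above 0.03 m).
It fails at once if the tape measure is moved by more than 30 mm (distance of tape_measure from where it was at the start of the episode above 0.03 m).
It fails at once if the screwdriver is moved by more than 30 mm (distance of screwdriver from where it was at the start of the episode above 0.03 m).
It also fails if it takes over 54 s, if anything falls off the work surface, if the arm or the gripper's body presses on something with over 40 N, if the wrist force passes 120 N, or if a joint passes its speed limit or range.

## Robot

A 7-joint arm with a two-finger parallel gripper is mounted at the origin on a cart in front of the work surface, level with it; the furniture and walls round the work are solid. World frame = base frame: x ahead of the robot, y to its left, z up, the work surface at z = 0. Lengths are in m, angles in rad, forces in N, time in s.
With the tool pointing down it reaches from about 0.4 to 0.875 m from the base axis. Payload 4.4 kg.
Tool frame: the origin (TCP) lies at the very end of the fingers, on their centre line; the grasp point (between the pads) lies 19 mm behind it; z points along the fingers, y is the direction in which the jaws open and shut (so a half turn about z gives the same grasp; the last joint's range is limited). The gripper opens to 85 mm and grips with 20 to 120 N. Pads are 22 mm wide; open, the fingers measure 114 mm over their backs; the gripper's body (76 mm by 85 mm) begins 54 mm behind the grasp point. The pads swing forward as they close: fully open they stand 13 mm farther back than shut.
Start: joints at [1.039, 0.628, 0.038, 1.517, -0.027, 0.996, -0.02], TCP at [0.292, -0.581, 0.231] pointing down, gripper open.
Joint ranges: [-3.06, 3.06], [-0.37, 2.12], [-1.25, 1.32], [0.18, 2.47], [-1.1, 4.24], [0.23, 1.98], [-2.94, 2.94]. Speed limits (rad/s): [2.57, 2.57, 3.14, 3.14, 3.14, 3.14, 3.14].

## Interface

Orientations are given as a rotation vector (axis times angle).
In Python, from station import manip gives the robot as it stands.
- The arm moves only by the tool servo_tool, never from a script. Its argument "plan" is a list of rows, each a list of 4 numbers: the shift along the tool's x, y, z in mm, then the turn about the tool's z in degrees. A call has 1 to 10 rows; each row is the pose to reach, as a shift and turn from the pose measured when the call began, along the tool's axes at that moment; what a row does not reach only later rows make up. A row lasts 1/8 s, in which the tool goes at most 62.5 mm and 10.7 degrees, less where a joint would pass 70% of its speed; a pose out of reach is approached as far as the arm can. A call with a gripper value outside its range is refused whole. "fingers" is the closure, from 0 (fully open) to 1 (shut), set as the call begins (left out, the last holds). The fingers move at their own pace and stop on an object; "squeeze" is the grip in N (left out, the last holds). Time passes only in rows, so rows that repeat a pose let the fingers close. It gives the time, the measured TCP pose, the force and the opening at its end, in the units of the state.
- manip.read_state(): the state, without advancing time (a new reading comes with each control period).
- manip.grab_frame(name): name is "scene" or "side" or "wrist"; returns the picture (480x640x3 uint8, red, green, blue); there is no depth.
- manip.camera_model(name): a dict with "intrinsics" (3x3 intrinsics, pixels), "R" (3x3) and "t" (3): a world point X has camera coordinates R X + t. Camera axes: x right, y down, z forward; pixel columns grow to the right and rows downward; lengths in m; the calibration is good to about 2 mm. A picture is of the moment at which its call begins: read the wrist's pose just before it. camera_model takes no time and is no camera call; for the wrist camera it gives the pose at the moment of the call.
- manip.finish_job(): hands the job in, once; it reports no verdict.
Trained networks look in the newest picture that a camera, given by its name, has taken for a name from the list of things; names that differ only in an ending like _2 or _b are one class to them, and where a whole thing is asked for, a point or a joint stands for the part that bears it (a point fixed in the world has none). Each returns a list of dicts, best first, with "confidence" (0 to 1); they miss things now and then, are a little off and sometimes report something else, mostly with a low value. They report only what shows in the picture. A call takes as long as a camera call. They do not tell look-alikes from the thing itself.
- manip.look_for(camera, target): "rect" ([left, top, width, height] in pixels, round what is visible of it).
The state is a dict: "t": time; "qpos": joint angles; "joint_vel": joint speeds; "joint_efforts": joint torques, N m; "ee_pos": TCP position; "tool_rot": TCP orientation; "contact_force": force on the tool from outside, world axes, zero at the start; "ft_torque": the same for the moment, N m; "gripper_width": opening from 0.0 (shut) to 1.0 (fully open).
Only numpy, scipy, OpenCV 4.12 (cv2) and the standard library are available. Lean on these libraries where they do the work, as an engineer would, in place of code of your own. Each camera call takes 0.05 s, during which the arm holds its last target.

## Working session

There is one attempt and no reset: what is moved stays moved. The work goes in short steps, Python scripts to look and compute and a tool call to move; the robot and the scene stay as the last step left them, time stands still between calls to the robot, and variables do not carry over. Pictures are saved under pics/ and viewed, and the job is handed in when it is done.

Besides the shell and the picture viewer there is one more tool, called after "Call:" as name(argument=value, ...) on one line, values as JSON. servo_tool: Moves the arm, as the interface text tells. Its arguments: {"type":"object","properties":{"plan":{"type":"array"},"fingers":{"type":"number"},"squeeze":{"type":"number"}},"required":["plan"]}

```bash
mkdir -p pics; ls
cat > h.py <<'E'
from station import manip
import numpy as np, cv2
from scipy.spatial.transform import Rotation as R
def snap(n,f):
    im=manip.grab_frame(n); cv2.imwrite('pics/'+f,im[:,:,::-1]); return im
def ray(n,u,v,z,cm=None):
    c=cm or manip.camera_model(n); K=np.array(c['intrinsics']);Rm=np.array(c['R']);t=np.array(c['t'])
    d=Rm.T@np.linalg.solve(K,[u,v,1]); o=-Rm.T@t
    return o+d*(z-o[2])/d[2]
def proj(n,X,cm=None):
    c=cm or manip.camera_model(n); p=np.array(c['intrinsics'])@(np.array(c['R'])@np.array(X)+np.array(c['t'])); return p[:2]/p[2]
E
python3 - <<'E'
from h import *
s=manip.read_state(); print(s['t'],s['ee_pos'],s['tool_rot'],R.from_rotvec(s['tool_rot']).as_matrix().round(3))
for n in ['scene','side']:
    snap(n,n+'0.png')
    c=manip.camera_model(n); Rm=np.array(c['R']); print(n,(-Rm.T@np.array(c['t'])).round(3),Rm[2].round(3),c['intrinsics'][0][0])
    for t in ['cabinet','cabinet_drawer0_handle','control_box','spindle_tip','screwdriver','tape_measure','pliers']:
        print(t,[(np.round(d['rect']),round(d['confidence'],2)) for d in manip.look_for(n,t)])
print(manip.read_state()['t'])
E
```

```text
pics
0.0 [ 0.29169286 -0.58017822  0.23039306] [-3.05497922e+00 -7.24641051e-01  6.91887994e-04] [[ 0.893  0.449 -0.001]
 [ 0.449 -0.893  0.002]
 [-0.    -0.002 -1.   ]]
scene [-0.617  0.567  1.179] [ 0.691 -0.351 -0.632] 545.9157712561677
cabinet [(array([324., 174.,  83.,  61.]), 0.67), (array([261., 269.,   6.,  10.]), 0.25)]
cabinet_drawer0_handle [(array([343., 204.,  65.,  30.]), 0.81)]
control_box [(array([295., 239.,  34.,  28.]), 0.8), (array([238., 257.,  59.,  53.]), 0.57), (array([323., 171.,  84.,  63.]), 0.23)]
spindle_tip [(array([260., 271.,   6.,   5.]), 0.5)]
screwdriver [(array([158., 282.,  18.,  43.]), 0.67), (array([297., 285.,  58.,  20.]), 0.43)]
tape_measure [(array([343., 203.,  63.,  29.]), 0.53), (array([428., 207.,  13.,  13.]), 0.42)]
pliers [(array([295., 288.,  58.,  17.]), 0.59)]
side [0.046 0.502 1.374] [ 0.348 -0.365 -0.864] 531.3913720118653
cabinet [(array([277., 301.,   9.,   9.]), 0.68), (array([290., 121., 104.,  95.]), 0.67), (array([334., 162.,  57.,  54.]), 0.38)]
cabinet_drawer0_handle [(array([335., 166.,  53.,  48.]), 0.64)]
control_box [(array([246., 276.,  70.,  67.]), 0.84), (array([284., 231.,  48.,  40.]), 0.7), (array([326., 285.,  52.,  39.]), 0.38)]
spindle_tip [(array([276., 301.,   4.,   6.]), 0.39)]
screwdriver [(array([185., 346.,  13.,  57.]), 0.84), (array([325., 286.,  54.,  37.]), 0.73)]
tape_measure [(array([413., 146.,  16.,  31.]), 0.66)]
pliers [(array([325., 284.,  57.,  39.]), 0.57)]
0.8
```

Run:
```python
import cv2
a=cv2.imread('pics/side0.png'); cv2.imwrite('pics/side0z.png',cv2.resize(a[100:400,180:460],(784,840)[:2] if 0 else (560,600),interpolation=cv2.INTER_CUBIC))
b=cv2.imread('pics/side0.png')[265:355,235:325]; cv2.imwrite('pics/side0b.png',cv2.resize(b,(600,600),interpolation=cv2.INTER_CUBIC))
```

```text
(no output)
```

View pics/scene0.png

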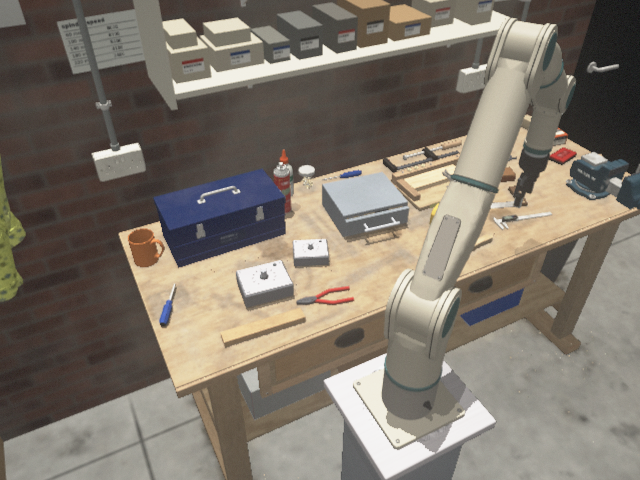

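View pics/side0z.png

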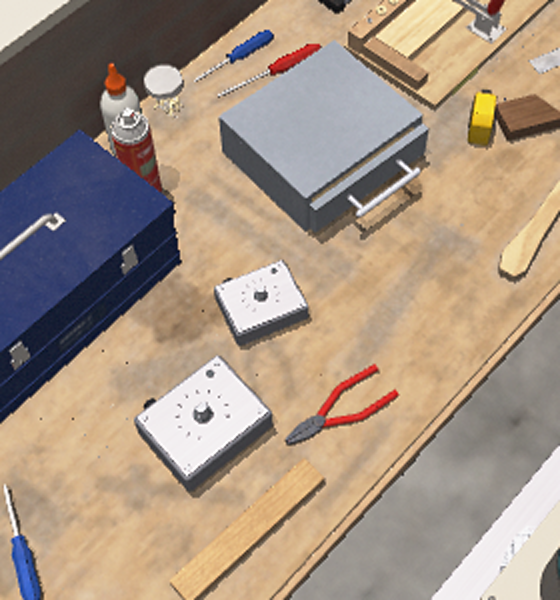

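View pics/side0b.png

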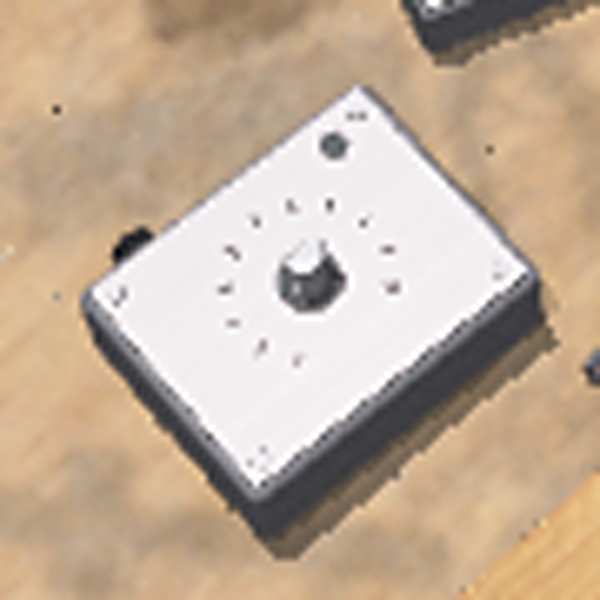

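Run:
```python
from h import *
C=[ray('side',235+u/6.667,265+v/6.667,.055) for u,v in [(360,90),(540,275),(255,492),(88,295)]]
C=np.array(C);print(C.round(4),[np.linalg.norm(C[i]-C[i-3]).round(4) for i in range(4)],C.mean(0))
e=C[2]-C[1];print('long',np.degrees(np.arctan2(e[1],e[0])));e=C[1]-C[0];print('short',np.degrees(np.arctan2(e[1],e[0])))
print('tip',ray('side',278,303,.083))
print('handle',ray('side',180+360/2,100+210/2,.052),ray('side',180+415/2,100+170/2,.052))
T=[ray('side',180+u/2,100+v/2,.09) for u,v in [(220,120),(332,43),(428,122),(308,198)]]
print(np.round(T,3))
print('pliers', [ray('side',180+u/2,100+v/2,0.01).round(3) for u,v in[(290,440),(378,368),(397,393)]])
print('tape',ray('side',180+480/2,100+143/2,0).round(3))
c=manip.camera_model('wrist');Rm=np.array(c['R']);s=manip.read_state();T=R.from_rotvec(s['tool_rot']).as_matrix()
print('wrist cam in tool',T.T@(-Rm.T@np.array(c['t'])-s['ee_pos']),T.T@Rm.T, c['intrinsics'])
```

```text
[[0.5678 0.0883 0.055 ]
 [0.4558 0.0994 0.055 ]
 [0.4762 0.2415 0.055 ]
 [0.5851 0.2278 0.055 ]] [np.float64(0.1125), np.float64(0.1436), np.float64(0.1097), np.float64(0.1406)] [0.52121094 0.16423643 0.055     ]
long 81.82448664378421
short 174.35711139494958
tip [0.52797102 0.16838993 0.083     ]
handle [ 0.58193164 -0.23233366  0.052     ] [ 0.56715096 -0.3453544   0.052     ]
[[ 0.836 -0.195  0.09 ]
 [ 0.811 -0.43   0.09 ]
 [ 0.595 -0.405  0.09 ]
 [ 0.637 -0.176  0.09 ]]
pliers [array([0.424, 0.099, 0.01 ]), array([ 0.404, -0.066,  0.01 ]), array([ 0.36 , -0.054,  0.01 ])]
tape [ 0.543 -0.491  0.   ]
wrist cam in tool [ 7.71355168e-02  1.05505354e-04 -1.42507765e-01] [[ 2.42748079e-04 -9.53121950e-01 -3.02586333e-01]
 [ 9.99999846e-01  3.82542381e-04 -4.02732990e-04]
 [ 4.99605750e-04 -3.02586189e-01  9.53121896e-01]] [[378.91469005   0.         315.1868763 ]
 [  0.         378.91469005 235.86321072]
 [  0.           0.           1.        ]]
```

Call:
servo_tool(plan=[[60, -20, 0, -10], [120, -40, 0, -20], [180, -65, 10, -30], [240, -85, 20, -40], [300, -105, 30, -50], [350, -122, 30, -56], [383, -133, 30, -56], [383, -133, 30, -56], [383, -133, 30, -56]], fingers=0)

```text
t: 1.92
ee_pos: [0.5736, -0.2911, 0.2012]
tool_rot: [2.359, 2.074, -0.002]
contact_force: [-1.1, -0.4, -0.4]
gripper_width: 1.002
```

Run:
```python
from h import *
s=manip.read_state(); print(s['t'],s['ee_pos'],s['qpos'],R.from_rotvec(s['tool_rot']).as_matrix().round(3))
snap('wrist','w1.png')
for t in ['cabinet_drawer0_handle']: print([(np.round(d['rect']),round(d['confidence'],2)) for d in manip.look_for('wrist',t)])
```

```text
1.925 [ 0.57357543 -0.29107156  0.20122691] [ 0.55511715  0.65644428 -0.21928521  1.56484927  0.1670754   0.93923996
  0.15246236] [[ 0.128  0.992 -0.001]
 [ 0.992 -0.128 -0.001]
 [-0.001 -0.001 -1.   ]]
[(array([303.,  38.,  89., 317.]), 0.96)]
```

View pics/w1.png

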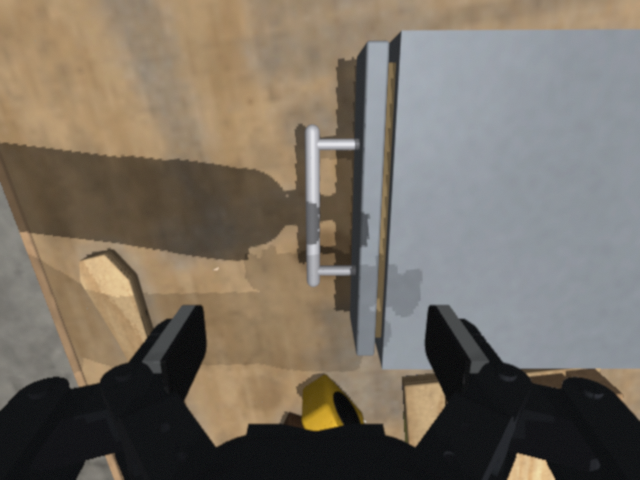

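Run:
```python
from h import *
s=manip.read_state(); T=R.from_rotvec(s['tool_rot']).as_matrix()
a=ray('wrist',313,128,.0545);b=ray('wrist',314,284,.0545);m=(a+b)/2
print(a,b,np.linalg.norm(a-b),np.degrees(np.arctan2(*(a-b)[[1,0]])))
m[2]=.052
print(m,'tool d mm',(T.T@(m-s['ee_pos'])*1000).round(1))
p,q=ray('wrist',385,43,.09),ray('wrist',361,355,.077)
e1,e2=ray('wrist',402,33,.09),ray('wrist',384,367,.09);print(e1,e2,np.linalg.norm(e1-e2),np.degrees(np.arctan2(*(e1-e2)[[1,0]])))
```

```text
[ 0.5799975  -0.22383564  0.0545    ] [ 0.56433405 -0.34817576  0.0545    ] 0.12532282744976977 82.82011995201108
[ 0.57216578 -0.2860057   0.052     ] tool d mm [  5.9  -1.6 149.3]
[ 0.64056928 -0.17531752  0.09      ] [ 0.61206823 -0.41006625  0.09      ] 0.23647257000317584 83.07755057636423
```

Call:
servo_tool(plan=[[6, -2, 40, 0], [6, -2, 70, 0], [6, -2, 70, 0], [6, -2, 70, 0], [6, -2, 70, 0], [6, -2, 70, 0]], fingers=0.68, squeeze=40)

```text
t: 2.78
ee_pos: [0.5725, -0.2861, 0.1325]
tool_rot: [2.36, 2.07, -0.001]
contact_force: [0.2, -0.1, -0.4]
gripper_width: 0.318
```

Run:
```python
from h import *
snap('wrist','w2.png')
s=manip.read_state(); T=R.from_rotvec(s['tool_rot']).as_matrix()
print(T.T@(np.array([.5722,-.286,.052])-s['ee_pos'])*1000)
```

```text
[ 0.14235148 -0.19958601 80.28009695]
```

View pics/w2.png

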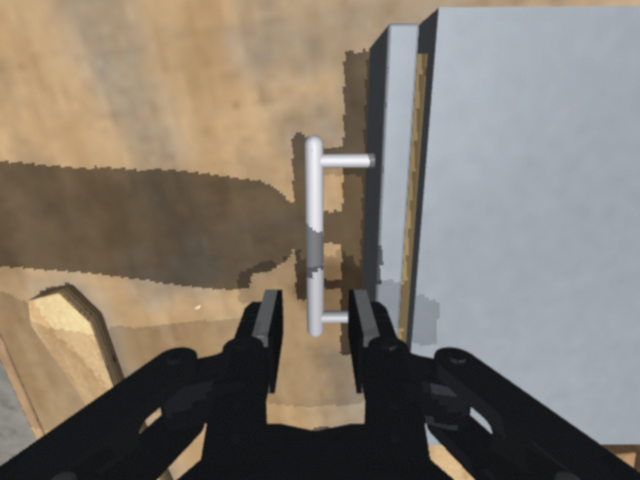

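Call:
servo_tool(plan=[[0, 0, 30, 0], [0, 0, 60, 0], [0, 0, 80, 0], [0, 0, 93, 0], [0, 0, 94, 0], [0, 0, 94, 0]])

```text
t: 3.58
ee_pos: [0.573, -0.2864, 0.039]
tool_rot: [2.359, 2.07, -0.0]
contact_force: [0.0, -0.4, -0.5]
gripper_width: 0.321
```

Call:
servo_tool(plan=[[0, 0, 0, 0], [0, 0, 0, 0], [0, 0, 0, 0]], fingers=1)

```text
t: 3.95
ee_pos: [0.5735, -0.2866, 0.0399]
tool_rot: [2.358, 2.069, 0.0]
contact_force: [-1.5, -0.2, 5.9]
gripper_width: 0.11
```

Call:
servo_tool(plan=[[0, -12, 0, 0], [0, -28, 0, 0], [0, -45, 0, 0], [0, -62, 0, 0], [0, -80, 0, 0], [0, -98, 0, 0], [0, -115, 0, 0], [0, -128, 0, 0], [0, -136, 0, 0], [0, -136, 0, 0]])

```text
t: 5.2
ee_pos: [0.4375, -0.2697, 0.0398]
tool_rot: [2.36, 2.068, -0.002]
contact_force: [-0.8, -3.4, 5.7]
gripper_width: 0.11
```

Open and rise; then look into the drawer.

Call:
servo_tool(plan=[[0, 0, 0, 0], [0, 0, 0, 0]], fingers=0.68)

```text
t: 5.45
ee_pos: [0.4372, -0.2689, 0.0395]
tool_rot: [2.36, 2.07, -0.002]
contact_force: [-0.8, -0.3, 0.3]
gripper_width: 0.322
```

Call:
servo_tool(plan=[[0, 0, -30, 0], [0, 0, -70, 0], [-10, 20, -120, 0], [-20, 50, -150, 0], [-40, 80, -150, 0], [-40, 80, -150, 0], [-40, 80, -150, 0]])

```text
t: 6.32
ee_pos: [0.5102, -0.3174, 0.1887]
tool_rot: [-2.361, -2.072, 0.003]
contact_force: [0.2, 0.3, 0.8]
gripper_width: 0.319
```

Run:
```python
from h import *
s=manip.read_state(); print(s['t'],s['ee_pos'])
snap('wrist','w3.png')
for t in ['knob','collar']: print([(np.round(d['rect']),round(d['confidence'],2)) for d in manip.look_for('wrist',t)])
```

```text
6.325 [ 0.51016201 -0.31739324  0.18866371]
[]
[(array([321.,  60.,  80.,  79.]), 0.83)]
```

View pics/w3.png

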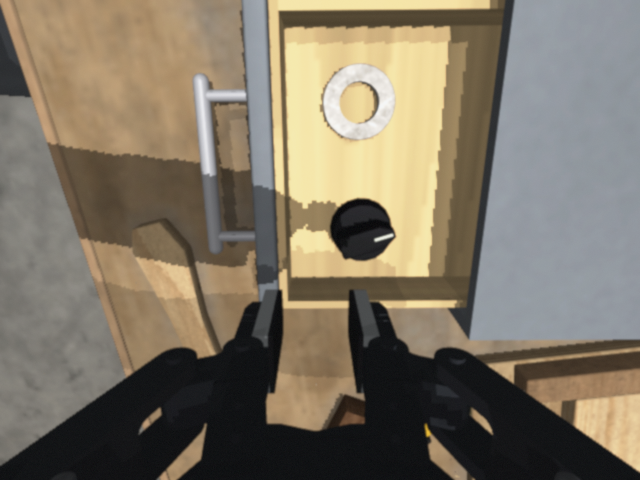

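Run:
```python
import cv2
b=cv2.imread('pics/w3.png')[185:275,315:405]
import numpy as np
b=np.clip(b.astype(float)*3,0,255).astype(np.uint8)
cv2.imwrite('pics/w3z.png',cv2.resize(b,(600,600),interpolation=cv2.INTER_CUBIC))
```

```text
(no output)
```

View pics/w3z.png

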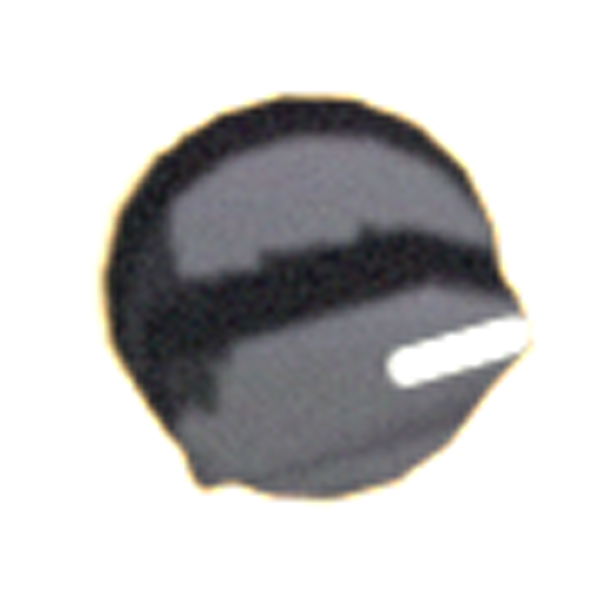

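Run:
```python
from h import *
s=manip.read_state(); T=R.from_rotvec(s['tool_rot']).as_matrix()
P=lambda u,v,z: ray('wrist',315+u/6.667,185+v/6.667,z)
a,b=P(400,370,.064),P(527,327,.064); d=(b-a)[:2]; print('line',np.degrees(np.arctan2(d[1],d[0])),np.linalg.norm(d),b)
l,r=P(232,350,.064),P(425,287,.064); d=(r-l)[:2];print('far side',np.degrees(np.arctan2(d[1],d[0])),np.linalg.norm(d))
l2=P(195,440,.064); print('back width',np.linalg.norm(l-l2),l,l2)
d=(b-(l+l2)/2)[:2];print('axis',np.degrees(np.arctan2(d[1],d[0])),np.linalg.norm(d))
u=d/np.linalg.norm(d); print('centre from nose',b[:2]-u*.024, 'from back',((l+l2)/2)[:2]+u*.018)
# skirt: top rim z=.042: leftmost 105, top 95 
L=P(105,290,.042);U=P(300,95,.042);print('skirt',L,U)
for c in (P(302,290,.042),):print(c)
print(ray('wrist',277,150,.077),ray('wrist',500,150,.05))
```

```text
line 12.50875560320947 0.014737329662660219 [ 0.56697395 -0.33159779  0.064     ]
far side 11.662938444602311 0.022340598239489848
back width 0.011333403958083226 [ 0.53423864 -0.33002741  0.064     ] [ 0.52901848 -0.34008703  0.064     ]
axis 5.590017527268896 0.03551428298560442
centre from nose [ 0.54308809 -0.33393562] from back [ 0.54954296 -0.33330385]
skirt [ 0.52110539 -0.32788718  0.042     ] [ 0.54645774 -0.30725879  0.042     ]
[ 0.544459   -0.33093826  0.042     ]
[ 0.49227246 -0.25930397  0.077     ] [ 0.65009465 -0.28229459  0.05      ]
```

Call:
servo_tool(plan=[[-2, 5, 0, 10], [-4, 10, 0, 20], [-6, 16, 5, 30], [-8, 22, 10, 40], [-10, 28, 15, 50], [-13, 34, 19, 60], [-13, 37, 19, 70], [-13, 37, 19, 71], [-13, 37, 19, 71]], fingers=0.5)

```text
t: 7.6
ee_pos: [0.545, -0.3349, 0.1702]
tool_rot: [3.124, 0.32, -0.002]
contact_force: [0.1, 0.3, 0.4]
gripper_width: 0.501
```

Run:
```python
from h import *
s=manip.read_state(); print(s['t'],s['ee_pos'],s['qpos'],R.from_rotvec(s['tool_rot']).as_matrix().round(3))
im=snap('wrist','w4.png')
b=np.clip(im[60:300,200:440,::-1].astype(float)*2,0,255).astype(np.uint8)
cv2.imwrite('pics/w4z.png',cv2.resize(b,(600,600),interpolation=cv2.INTER_CUBIC))
```

```text
7.6 [ 0.54497417 -0.33491001  0.17016927] [ 0.44045677  0.68216388  0.11043908  1.61119158 -0.09015499  0.85354064
 -0.78101456] [[ 0.979  0.203 -0.001]
 [ 0.203 -0.979 -0.001]
 [-0.001  0.001 -1.   ]]
```

View pics/w4.png

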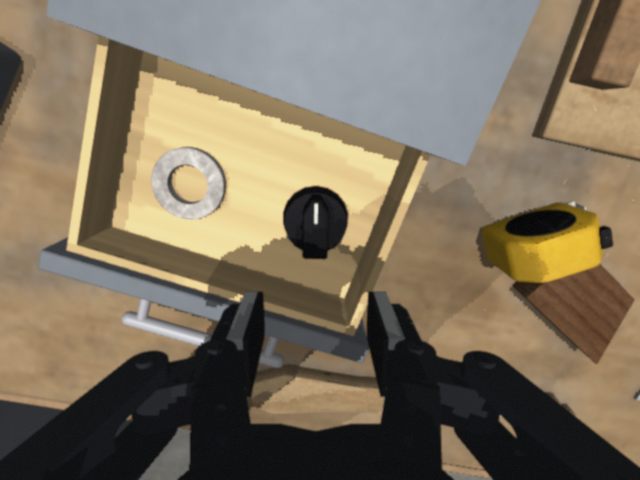

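View pics/w4z.png

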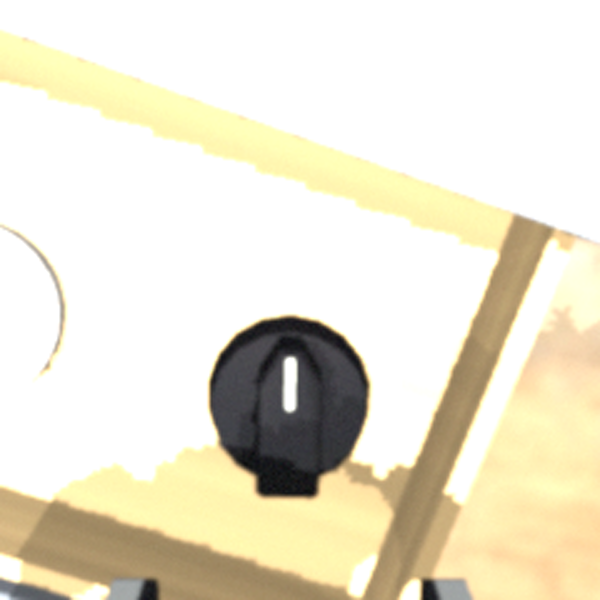

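Run:
```python
from h import *
s=manip.read_state(); T=R.from_rotvec(s['tool_rot']).as_matrix()
P=lambda u,v,z: (T.T@(ray('wrist',200+u/2.5,60+v/2.5,z)-s['ee_pos'])*1000).round(1)
print('line',P(291,357,.064),P(290,410,.064)); print('nose',P(290,338,.064)); print('sides',P(259,420,.064),P(322,420,.064),'back',P(258,473,.064))
print('skirt l r',P(209,400,.042),P(369,400,.042),P(289,316,.042))
```

```text
line [ 21.4   0.9 106.2] [  6.6   0.7 106.2]
nose [ 26.6   0.6 106.2]
sides [  3.8  -7.8 106.2] [  3.8   9.4 106.2] back [-11.6  -8.2 106.2]
skirt l r [  3.5 -23.3 128.2] [  3.5  24.1 128.3] [ 28.5   0.4 128.2]
```

Call:
servo_tool(plan=[[2.5, 0.6, 30, 0], [2.5, 0.6, 60, 0], [2.5, 0.6, 90, 0], [2.5, 0.6, 112, 0], [2.5, 0.6, 124, 0], [2.5, 0.6, 125, 0], [2.5, 0.6, 125, 0]])

```text
t: 8.52
ee_pos: [0.548, -0.3358, 0.0461]
tool_rot: [3.123, 0.319, 0.0]
contact_force: [0.3, -0.3, -0.2]
gripper_width: 0.5
```

Call:
servo_tool(plan=[[0, 0, 0, 0], [0, 0, 0, 0], [0, 0, 0, 0], [0, 0, 0, 0], [0, 0, 0, 0]], fingers=1, squeeze=60)

```text
t: 9.15
ee_pos: [0.5489, -0.3363, 0.0474]
tool_rot: [3.122, 0.319, 0.003]
contact_force: [-0.6, 0.3, 5.6]
gripper_width: 0.196
```

Run:
```python
from h import *
s=manip.read_state(); print(s['t'],s['ee_pos'],R.from_rotvec(s['tool_rot']).as_matrix().round(3))
im=snap('wrist','w5.png')
```

```text
9.15 [ 0.54886077 -0.33625171  0.0473764 ] [[ 0.979  0.202  0.002]
 [ 0.203 -0.979 -0.003]
 [ 0.002  0.004 -1.   ]]
```

View pics/w5.png

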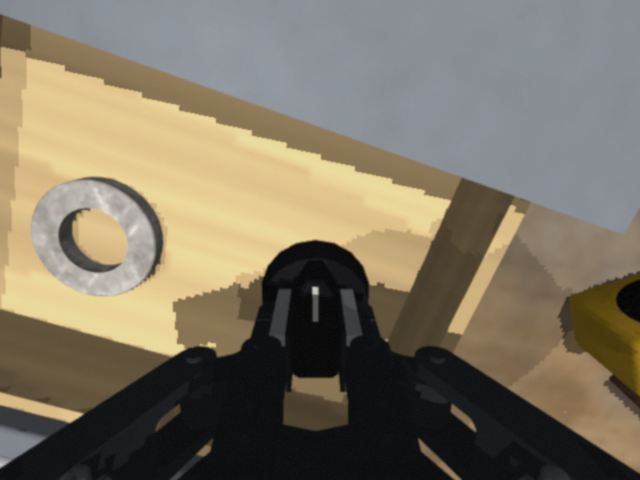

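Call:
servo_tool(plan=[[0, 0, -15, 0], [0, 0, -40, 0], [0, 0, -75, 0], [0, 0, -110, 0], [0, 0, -140, 0], [0, 0, -165, 0], [0, 0, -172, 0], [0, 0, -172, 0]])

```text
t: 10.2
ee_pos: [0.5483, -0.3356, 0.2196]
tool_rot: [3.122, 0.319, 0.004]
contact_force: [-0.4, -0.3, -1.3]
gripper_width: 0.189
```

Run:
```python
from h import *
im=snap('wrist','w6.png')
b=np.clip(im[220:420,220:420,::-1].astype(float)*2.5,0,255).astype(np.uint8)
cv2.imwrite('pics/w6z.png',cv2.resize(b,(600,600),interpolation=cv2.INTER_CUBIC))
```

```text
(no output)
```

View pics/w6z.png

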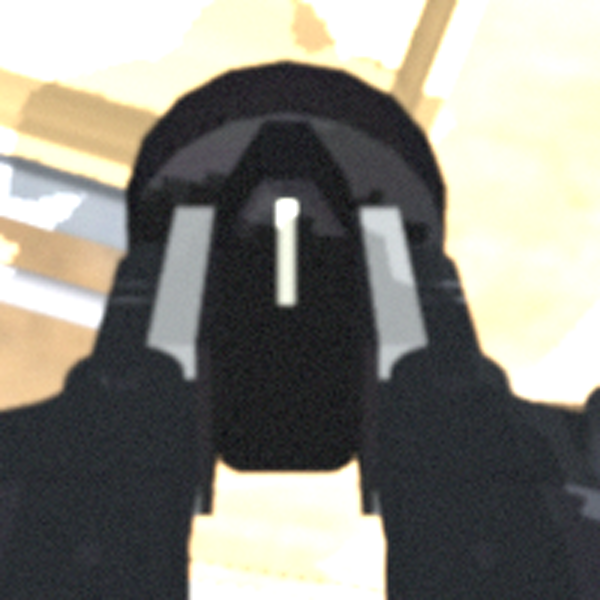

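Run:
```python
from h import *
s=manip.read_state(); T=R.from_rotvec(s['tool_rot']).as_matrix(); z0=s['ee_pos'][2]
P=lambda u,v,dz: (T.T@(ray('wrist',220+u/3,220+v/3,z0+dz)-s['ee_pos'])*1000).round(1)
print('skirt front',P(286,62,-.0054),'bar back',P(286,470,.0166),'skirt l/r',P(128,190,-.0054),P(446,190,-.0054),'line near/far',P(286,305,.0166),P(286,200,.0166),s['t'])
```

```text
skirt front [28.1  0.2  5.4] bar back [-21.3   0.2 -16.6] skirt l/r [  8.9 -22.2   5.3] [ 8.9 23.   5.5] line near/far [  3.3   0.2 -16.6] [ 17.7   0.2 -16.6] 10.25
```

Call:
servo_tool(plan=[[2, -30, 0, 0], [4, -80, 0, 0], [7, -140, 0, 0], [9, -200, 0, 0], [12, -260, 0, 0], [15, -320, 0, 0], [18, -380, 0, 0], [20, -435, 0, 0], [22, -480, 0, 0], [22, -497, 0, 0]])

```text
t: 11.5
ee_pos: [0.4673, 0.1587, 0.2163]
tool_rot: [3.122, 0.327, -0.002]
contact_force: [-0.0, -0.9, 0.4]
gripper_width: 0.193
```

Call:
servo_tool(plan=[[0, 0, 0, 0], [0, 0, 0, 0]])

```text
t: 11.75
ee_pos: [0.4674, 0.1569, 0.2159]
tool_rot: [3.121, 0.323, -0.003]
contact_force: [-0.3, -0.2, -1.0]
gripper_width: 0.193
```

Run:
```python
from h import *
s=manip.read_state(); print(s['t'],s['ee_pos'],R.from_rotvec(s['tool_rot']).as_matrix().round(3))
im=snap('wrist','w7.png')
```

```text
11.75 [0.46739816 0.15686902 0.21591209] [[ 0.979  0.205 -0.002]
 [ 0.205 -0.979 -0.004]
 [-0.002  0.003 -1.   ]]
```

View pics/w7.png

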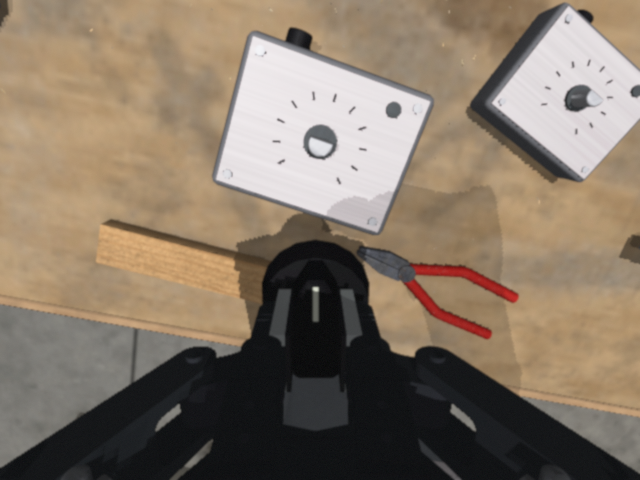

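Run:
```python
import cv2
b=cv2.imread('pics/w7.png')[115:170,292:347]
cv2.imwrite('pics/w7z.png',cv2.resize(b,(605,605),interpolation=cv2.INTER_CUBIC)[:600,:600])
```

```text
(no output)
```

View pics/w7z.png

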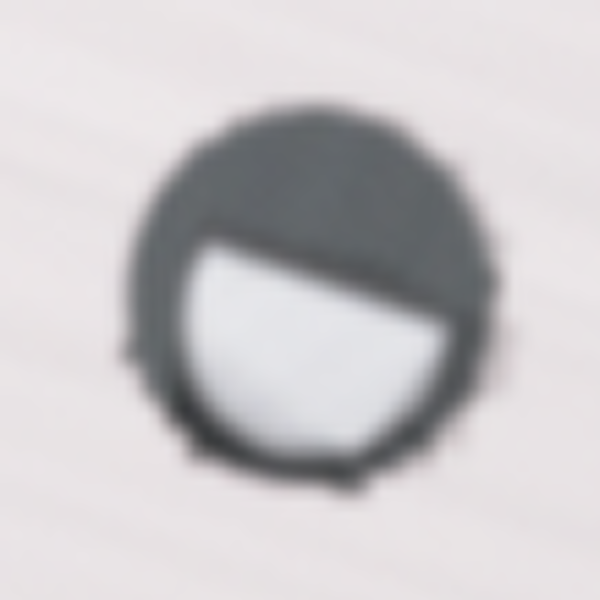

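Run:
```python
from h import *
s=manip.read_state()
P=lambda u,v,z: ray('wrist',292+u/11,115+v/11,z)
a,b=P(203,240,.083),P(450,322,.083); d=(b-a)[:2]; ang=np.degrees(np.arctan2(d[1],d[0])); print(a,b,np.linalg.norm(d),'flat normal',ang+90)
# D contour auto
im=cv2.imread('pics/w7.png',0)[115:170,292:347]
big=cv2.resize(im,None,fx=11,fy=11,interpolation=cv2.INTER_CUBIC)
th=(big>160).astype(np.uint8); n,l,st,ce=cv2.connectedComponentsWithStats(th); k=l[int(370),int(310)]
c,_=cv2.findContours((l==k).astype(np.uint8),cv2.RETR_EXTERNAL,cv2.CHAIN_APPROX_NONE); c=max(c,key=cv2.contourArea)[:,0]
print(st[k])
W=np.array([P(u-5,v-5,.083)[:2] for u,v in c])
nrm=np.array([np.cos(np.radians(ang+90)),np.sin(np.radians(ang+90))]); tan=np.array([-nrm[1],nrm[0]])
p=W@nrm;q=W@tan; print('normal extent',p.min(),p.max(),'tan',q.min(),q.max())
r=p<p.max()-.003
A=np.c_[2*W[r],np.ones(r.sum())]; x=np.linalg.lstsq(A,(W[r]**2).sum(1),rcond=None)[0]; print('circle',x[:2],np.sqrt(x[2]+x[0]**2+x[1]**2))
print('flat dist', p.max()-x[:2]@nrm)
# fitted flat
f=(p>p.max()-.0015)&(abs(q-q.mean())<.005); l=cv2.fitLine(W[f].astype(np.float32)*1000,cv2.DIST_HUBER,0,.01,.01).ravel(); print('line yaw',np.degrees(np.arctan2(l[1],l[0])))
C=np.array([ray('wrist',u,v,.055) for u,v in [(252,32),(433,96),(380,233),(215,184)]])
for i in range(4): e=C[(i+1)%4]-C[i]; print(np.linalg.norm(e).round(4),np.degrees(np.arctan2(e[1],e[0])).round(1))
print(C.mean(0))
```

```text
[0.52824486 0.17223221 0.083     ] [0.52648363 0.15563249 0.083     ] 0.01669289091889782 flat normal -6.056411926451361
[  184   248   259   201 35411]
normal extent 0.4965059683180024 0.5071825862325821 tan 0.21078896554243132 0.22747306063525194
circle [0.52515787 0.16467592] 0.008265471826386494
flat dist 0.0023304505498117356
line yaw 83.02707
0.1407 -96.0
0.1133 174.2
0.1412 84.7
0.1152 -6.1
[0.52529676 0.16376472 0.055     ]
```

Call:
servo_tool(plan=[[0, -5, 20, 8], [1, -12, 40, 18], [1.2, -14.5, 56, 18], [1.2, -14.5, 56, 18], [1.2, -14.5, 56, 18], [1.2, -14.5, 56, 18]])

```text
t: 12.55
ee_pos: [0.4664, 0.1705, 0.1608]
tool_rot: [3.134, -0.172, 0.0]
contact_force: [0.3, -0.5, -0.3]
gripper_width: 0.193
```

Run:
```python
from h import *
s=manip.read_state(); print(s['t'],s['ee_pos'],R.from_rotvec(s['tool_rot']).as_matrix().round(3))
im=snap('wrist','w8.png')
p=proj('wrist',[.5252,.1647,.083]).astype(int);print(p)
b=im[p[1]-40:p[1]+40,p[0]-40:p[0]+40,::-1]
cv2.imwrite('pics/w8z.png',cv2.resize(b,(600,600),interpolation=cv2.INTER_CUBIC))
```

```text
12.55 [0.4663918  0.17048579 0.16077206] [[ 0.994 -0.109 -0.   ]
 [-0.109 -0.994 -0.003]
 [ 0.     0.003 -1.   ]]
[313 148]
```

View pics/w8.png

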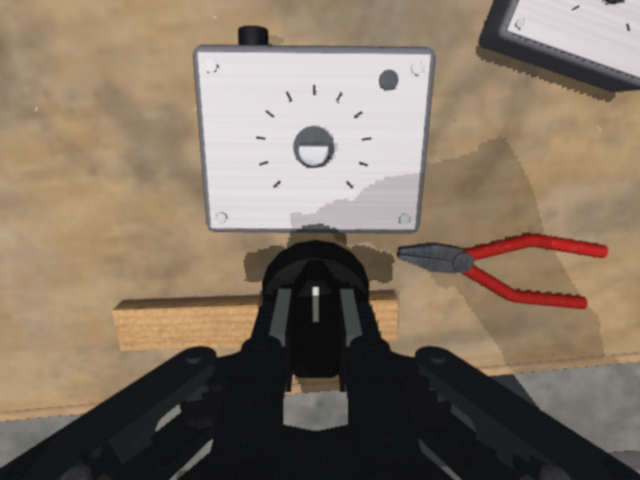

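View pics/w8z.png

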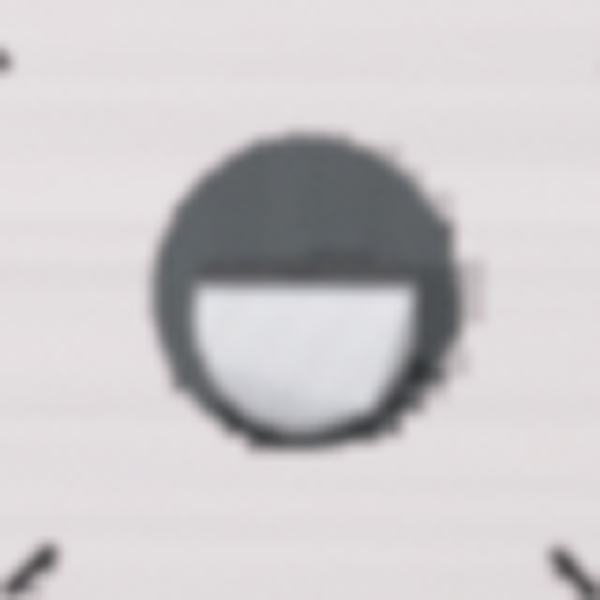

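Run:
```python
from h import *
s=manip.read_state(); T=R.from_rotvec(s['tool_rot']).as_matrix()
P=lambda u,v,z: (T.T@(ray('wrist',273+u/7.5,108+v/7.5,z)-s['ee_pos'])*1000).round(2)
print(P(192,290,.083),P(416,285,.083),P(304,285,.083),P(304,433,.083))
print('nut',P(152,290,.059),P(463,290,.059),P(307,130,.059),P(307,447,.059))
c=ray('wrist',315,240,.2)
print(s['ee_pos'])
```

```text
[60.31 -9.26 77.71] [60.68  7.68 77.76] [60.68 -0.79 77.73] [49.59 -0.8  77.73]
nut [ 58.47 -13.65 101.69] [ 58.47  12.44 101.77] [ 71.37  -0.64 101.74] [ 45.4   -0.66 101.73]
[0.46630017 0.17059234 0.16072221]
```

Call:
servo_tool(plan=[[20, 0, 5, 0], [40, -1, 15, 0], [55, -1, 30, 0], [59.2, -1, 44, 0], [59.2, -1, 46, 0], [59.2, -1, 46, 0], [59.2, -1, 46, 0]])

```text
t: 13.48
ee_pos: [0.5251, 0.1653, 0.1153]
tool_rot: [3.134, -0.17, 0.001]
contact_force: [-0.0, -0.4, -0.9]
gripper_width: 0.197
```

Run:
```python
from h import *
s=manip.read_state(); print(s['t'],s['ee_pos'],R.from_rotvec(s['tool_rot']).as_matrix().round(3),s['contact_force'])
im=snap('side','s9.png')
p=proj('side',[.525,.165,.09]).astype(int);print(p)
b=im[p[1]-50:p[1]+50,p[0]-50:p[0]+50,::-1]
cv2.imwrite('pics/s9z.png',cv2.resize(b,(600,600),interpolation=cv2.INTER_CUBIC))
T=R.from_rotvec(s['tool_rot']).as_matrix()
# offset of tool from target: spindle (from 2 looks)
```

```text
13.475 [0.52508551 0.16530733 0.11526879] [[ 0.994 -0.108  0.   ]
 [-0.108 -0.994 -0.003]
 [ 0.001  0.003 -1.   ]] [-0.00197095 -0.44456527 -0.91588848]
[279 301]
```

View pics/s9z.png

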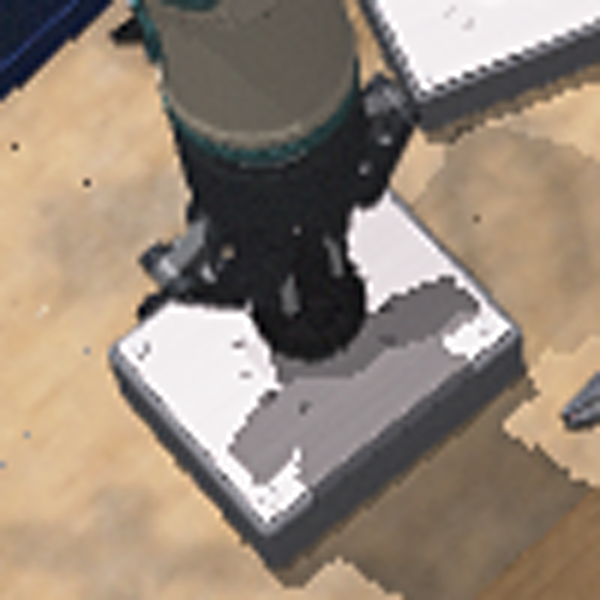

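Call:
servo_tool(plan=[[0, 0, 3, 0], [0, 0, 6, 0], [0, 0, 9, 0], [0, 0, 12, 0], [0, 0, 12, 0], [0, 0, 12, 0]])

```text
t: 14.28
ee_pos: [0.5262, 0.1653, 0.1033]
tool_rot: [3.135, -0.171, 0.004]
contact_force: [4.1, -0.3, -2.0]
gripper_width: 0.193
```

Call:
servo_tool(plan=[[0.5, 0, 2, 0], [0.5, 0, 5, 0], [0.5, 0, 8, 0], [0.5, 0, 10, 0], [0.5, 0, 10, 0], [0.5, 0, 10, 0]])

```text
t: 15.02
ee_pos: [0.5264, 0.1651, 0.0931]
tool_rot: [3.134, -0.171, 0.003]
contact_force: [1.0, -0.2, -1.0]
gripper_width: 0.187
```

Call:
servo_tool(plan=[[0, 0, 2, 0], [0, 0, 3, 0], [0, 0, 4, 0], [0, 0, 4, 0], [0, 0, 4, 0], [0, 0, 4, 0]])

```text
t: 15.78
ee_pos: [0.5265, 0.1651, 0.0893]
tool_rot: [3.134, -0.171, 0.003]
contact_force: [-0.1, 0.2, 4.9]
gripper_width: 0.193
```

Call:
servo_tool(plan=[[0, 0, 2, 0], [0, 0, 3, 0], [0, 0, 4, 0], [0, 0, 5, 0], [0, 0, 5, 0], [0, 0, 5, 0]])

```text
t: 16.52
ee_pos: [0.5266, 0.1652, 0.0862]
tool_rot: [3.135, -0.171, 0.004]
contact_force: [-3.2, -1.7, 18.9]
gripper_width: 0.189
```

Run:
```python
from h import *
s=manip.read_state(); print(s['t'],s['ee_pos'],s['contact_force'],R.from_rotvec(s['tool_rot']).as_matrix().round(3))
im=snap('wrist','w10.png')
b=np.clip(im[220:420,220:420,::-1].astype(float)*2.5,0,255).astype(np.uint8)
cv2.imwrite('pics/w10z.png',cv2.resize(b,(600,600),interpolation=cv2.INTER_CUBIC))
print(manip.read_state()['contact_force'])
```

```text
16.525 [0.52661674 0.16517713 0.08615214] [-3.19027743 -1.72652347 18.92682005] [[ 0.994 -0.109  0.003]
 [-0.109 -0.994 -0.002]
 [ 0.003  0.002 -1.   ]]
[-3.32731634 -1.31671043 19.28451771]
```

View pics/w10z.png

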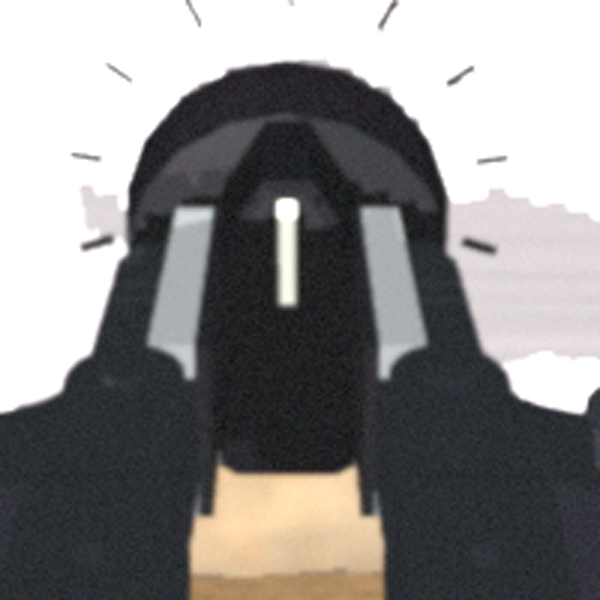

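View pics/w10.png

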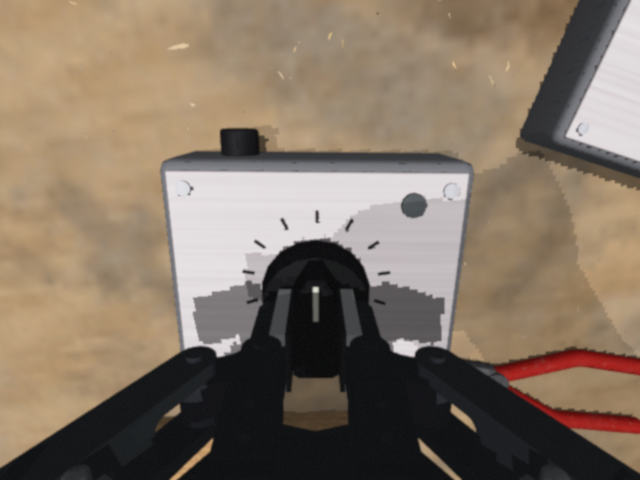

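Run:
```python
from station import manip
print(manip.finish_job()); s=manip.read_state(); print(s['t'],s['ee_pos'],s['contact_force'])
```

```text
the job is handed in; nothing more can be done
None
the job is handed in; nothing more can be done
```

I pulled the drawer open by about 136 mm and gripped the knob by its bar. I lifted it out, turned it to the spindle's flat (about -6° yaw) and pushed it home. Then I pressed it down and handed the job in at about 16.5 s, still holding the knob pressed.

**Last checks:**
- **Pressed in:** the tool stopped at z = 0.0862 m, about 6 mm below the height where I expected the knob to be fully home (0.0924 m). The upward force was steady at about 19 N, well above the spring's 9 N, so the spindle should be at its stop. I read this from tool height and force; I had no direct reading of spindle travel.
- **Grip:** the knob looked the same in the fingers as just after lifting, so it had not slipped or turned. The opening was 0.19, which is about 16 mm against the 18 mm bar.
- **Alignment:** there was a brief sideways force of about 4 N as the knob went onto the spindle. It fell to about 1 N after a 0.5 mm correction, so no check disagreed at the end.
- **Bystanders:** I did not touch the pliers, tape measure or screwdriver, but did not re-measure their positions at the end.

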